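Put the red plane back in its bay and walk the till home

ROBOT

A 6-joint arm with a two-finger parallel gripper is mounted at the origin on the work surface. World frame = base frame: x ahead of the robot, y to its left, z up, the work surface at z = 0. Lengths are in m, angles in rad, forces in N, time in s.
With the tool pointing down it reaches from about 0.25 to 0.775 m from the base axis. Payload 4 kg.
Tool frame: the origin (TCP) lies at the very end of the fingers, on their centre line; the grasp point (between the pads) lies 19 mm behind it; z points along the fingers, y is the line along which they close (so a half turn about z gives the same grasp; the last joint's range is limited). The gripper opens to 94 mm and grips with 3 to 60 N. Pads are 16 mm wide; open, the fingers measure 119 mm over their backs; the gripper's body (75 mm by 177 mm) begins 78 mm behind the grasp point.
Start: joints at [1.152, 0.087, 1.371, -0, 1.684, -0.103], TCP at [0.171, 0.523, 0.206] pointing down, gripper open.
Joint ranges: [-3.1, 3.1], [-0.76, 2.03], [0.27, 2.55], [-1.08, 4.22], [0.17, 2.65], [-2.57, 2.57]. Speed limits (rad/s): [2.79, 2.79, 3.14, 3.14, 3.14, 3.14].

INTERFACE

Orientations are given as [roll, pitch, yaw] about the fixed x, y, z axes, in that order (R = Rz(yaw) Ry(pitch) Rx(roll)).
In Python, from bench import robot, vision gives the robot as it stands.
- The arm moves only by the shell command python3 -m crank 'ROWS'. ROWS is JSON, a list of rows, each a list of 3 entries, a list of its own where there are three numbers: the closure, from 0 (fully open) to 1 (shut), then the shift along the tool's x, y, z in m, then the turn, a rotation vector about the tool's x, y, z in degrees. A call has 1 to 8 rows; each row shifts and turns the commanded pose from where the row before left it, along the tool's axes as they then stand; what a row does not reach is not made up. A row lasts 1/10 s, in which the tool goes at most 50 mm and 8.59 degrees, less where a joint would pass 70% of its speed; a pose out of reach is approached as far as the arm can. A call with a gripper value outside its range is refused whole. The fingers move at their own pace and stop on an object; the grip force is fixed at half the most. Time passes only in rows, so rows that do not move let the fingers close. It gives the time, the measured TCP pose, the force, the opening and the grip force at its end, in the units of the state.
- robot.get_obs(): the state, without advancing time (a new reading comes with each control period).
- vision.snapshot(name): name is "scene" or "side" or "wrist"; returns a dict with "color" (420x560x3 uint8, red, green, blue), "z_map" (420x560 float32, m along the optical axis (not along the pixel's ray), 0 where there is no reading), "fx", "fy", "cx", "cy" (pixels), "R" (3x3) and "t" (3): a world point X has camera coordinates R X + t. Camera axes: x right, y down, z forward; pixel columns grow to the right and rows downward; lengths in m; the calibration is good to about 2 mm. A picture is of the moment at which its call begins.
- robot.close_job(): hands the job in; it is judged then, once.
The state is a dict: "time": time; "joint_positions": joint angles; "qvel": joint speeds; "joint_torque": joint torques, N m; "tool_pos": TCP position; "ee_rot": TCP orientation; "wrist_force": force on the tool from outside, world axes, zero at the start; "wrist_torque": the same for the moment, N m; "width": finger opening in m; "finger_force": force on a finger pad.
Only numpy, scipy, OpenCV 4.12 (cv2) and the standard library are available. Lean on these libraries where they do the work, as an engineer would, in place of code of your own. Each camera call takes 0.05 s, during which the arm holds its last target. There are 200 camera calls.

TASK

Return the plane with the red band to the bay of the plane till that carries the red label, setting it down (not dropping it) so it sits flat on the bay floor, either way round. Then push the heavy till back along the bench, best by nudging its two front corners in turn and without letting it swing far round, until its whole back edge is flat against the dark batten. The blue plane stays in its bay, and the yellow plane, the jar and the brush stay where they are.

Things in the scene. Friction and masses are not known exactly. Their poses are not given: they have to be found in the camera images.
- plane_red_c (a point): Plane with red band and red wedge, lying on the bench to one side of the till: small wooden hand plane, a block 118 mm long (its x) x 44 mm wide (its y) x 48 mm high; above the block a low steel iron, wedge and front knob rise to 66 mm above the sole. About 0.4 kg. The point is the centre of the block, 24 mm above the sole and 24 mm below the block's top; z up, x towards the painted toe.
- plane_yellow_c (a point): Same kind of plane with yellow band, on the bench on the other side of the till; in use, stays there. The point is the centre of its block.
- plane_blue_c (a point): Same kind of plane with blue band, already in the blue-labelled bay. The point is the centre of its block.
- till: Plane till: loose flat wooden tray, about 1.4 kg empty, needs some 5 to 20 N to slide; 192 mm deep (x), 266 wide (y). Origin: centre of its underside; x away from the robot, y left. Front face (x = -96) and back edge (x = +96) are straight strips 30 mm high. Three bays along x, centred at x = +19, y = -80, 0, +80 mm; in front of each, centred at x = -70, a pocket with its label block.
- till_mid_bay (a point): Centre of the middle bay's floor, 8 mm above the bench, at x = +19, y = 0 in the till's frame. Each bay is 130 mm long (x) and 54 mm wide (y). The low battens between bays stand 8 mm above this floor (16 mm above the bench); the strip between bays and labels is 22 mm above the bench. A plane lies in a bay lengthwise.
- tag_red_c (a point): Red painted wooden label block, 30 (x) x 40 (y) x 18 mm high, loose in its pocket at the front of one bay of the till, its top 26 mm above the bench. The point is its centre. It labels the bay whose centre lies 89 mm from it along the till's +x. Which bay has which colour varies.
- tag_blue_c (a point): Blue painted wooden label block, 30 (x) x 40 (y) x 18 mm high, loose in its pocket at the front of one bay of the till, its top 26 mm above the bench. The point is its centre. It labels the bay whose centre lies 89 mm from it along the till's +x. Which bay has which colour varies.
- tag_yellow_c (a point): Yellow painted wooden label block, 30 (x) x 40 (y) x 18 mm high, loose in its pocket at the front of one bay of the till, its top 26 mm above the bench. The point is its centre. It labels the bay whose centre lies 89 mm from it along the till's +x. Which bay has which colour varies.
- stop: Dark wooden batten fixed to the bench beyond the till: 25 mm (x) x 440 mm (y) x 34 mm high. Origin: centre of its underside; y along it, x away from the robot. Its face towards the till is 12.5 mm from the origin, at x = -12.5 mm.
- till_back_left (a point): Left (+y) end of the till's back edge, at x = +96, y = +128, z = 15 mm in the till's frame; on the batten's face when the till is home.
- till_back_right (a point): Right (-y) end of the till's back edge, at x = +96, y = -128, z = 15 mm in the till's frame.
- jar: Amber glass jar of wax, 64 mm across, 75 mm high; bystander. Origin: centre of its underside.
- brush: Bench brush 170 mm long, lying on the bench; bystander. Origin: its underside.
There are look-alikes about, which are no part of the job. What is shaped like the part that bears plane_blue_c but green or turquoise is not meant. There is more than one size of the part that bears tag_blue_c; the job needs the smaller.

How it is judged:
On the way, in this order (a step that is already met when the one before it is completed fails the run):
1. the red plane rests flat in the red-labelled bay, let go (horizontal distance between plane_red_c and tag_red_c below 0.105 m and x of plane_red_c in the frame of till between 0.008 and 0.03 m and z of plane_red_c in the frame of till below 0.036 m and angle between plane_red_c's own z axis and vertical below 0.1 rad and contact force between the fingers and plane_red below 0.05 N), for 0.2 s.
2. the till's whole back edge is against the batten (x of each of till_back_left, till_back_right in the frame of stop above -0.0185 m and y of till in the frame of stop between -0.087 and 0.087 m), for 0.2 s.
At the end, for the whole second after the job is handed in: Red and blue planes lie flat in the bays with their own labels (on the floor within 4 mm, tilt under 0.1 rad, within 11 mm of bay centre lengthwise); both ends of the till's back edge are within 6 mm of the batten's face, all of it before the batten; released, at rest (all of step 1 and all of step 2 and horizontal distance between plane_blue_c and tag_blue_c below 0.105 m and x of plane_blue_c in the frame of till between 0.008 and 0.03 m and z of plane_blue_c in the frame of till below 0.036 m and angle between plane_blue_c's own z axis and vertical below 0.1 rad and linear speed of each of till, plane_red below 0.02 m/s); the robot touches nothing.
It fails at once if the red plane is let go more than about 40 mm up (contact force between the fingers and plane_red below 0.02 N and height (world z) of plane_red_c above 0.076 m).
It fails at once if the till swings more than 0.4 rad out of line with the batten (angle between the x axis of till and the x axis of stop, either way round above 0.4 rad).
It fails at once if the yellow plane is moved more than 25 mm (distance of plane_yellow_c from where it was at the start of the episode above 0.025 m).
It fails at once if the jar or the brush is moved more than 25 mm (distance of any of jar, brush from where it was at the start of the episode above 0.025 m).
It also fails if it takes over 64 s, if anything falls off the work surface, if the arm or the gripper's body presses on something with over 40 N, if the wrist force passes 120 N, or if a joint passes its speed limit or range.

## Working session

There is one attempt and no reset: what is moved stays moved. The work goes in short steps, Python scripts to look and compute and a shell command to move; the robot and the scene stay as the last step left them, time stands still between calls to the robot, and variables do not carry over. Pictures are saved under pics/ and viewed, at most 10 in all, crops included, and the job is handed in when it is done.

```bash
mkdir -p pics; ls
python3 - <<'E'
from bench import robot, vision
import cv2,pickle
for n in ("scene","side"):
    s=vision.snapshot(n); cv2.imwrite(f"pics/{n}0.png",s["color"][:,:,::-1]); pickle.dump(s,open(f"{n}.pkl","wb"))
    print(n,s["fx"],s["cx"],s["cy"],-s["R"].T@s["t"],s["R"][2])
o=robot.get_obs(); print(o["time"],o["tool_pos"],o["ee_rot"],o["width"])
E
```

```text
pics
scene 459.6774557464231 273.853308750767 208.8160613225014 [ 1.13462927 -0.14449985  0.96021125] [-0.53182941  0.11469291 -0.83904888]
side 482.49217950929 281.24895698556753 209.31368579376547 [0.37280206 0.79273154 0.7931358 ] [ 0.16652478 -0.72858464 -0.66440494]
0.1 [0.17064286 0.52235177 0.20443486] [-3.13965786e+00 -1.67208872e-04  2.82577405e+00] 0.09401562899808746
```

View pics/scene0.png

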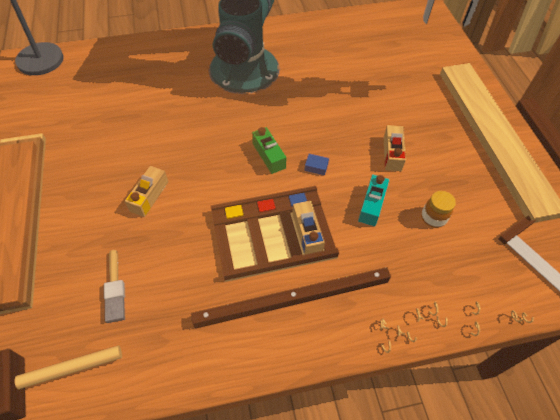

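View pics/side0.png

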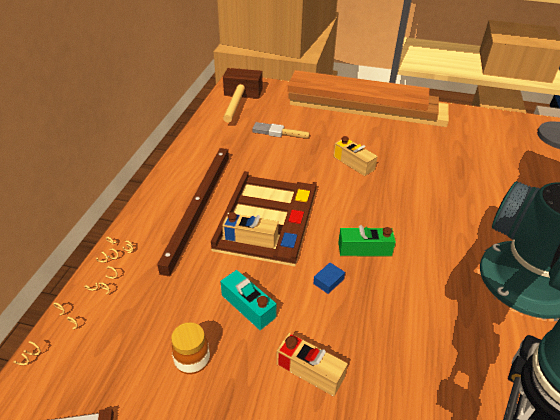

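Scene view: the red-banded plane is at (395,148) and the yellow one at (146,192). The blue plane is in its bay at (308,226). The label blocks are yellow (234,211), red (266,206, middle bay) and blue (298,199). The look-alikes are the green plane (269,150), the turquoise plane (375,200) and the larger loose blue block (316,164), which is on the bench and not in a pocket. The jar is at (438,208), the brush at (115,287) and the batten runs (195,318)–(390,277).

```bash
cat > h.py <<'E'
import numpy as np, cv2, pickle
from bench import robot, vision
def cloud(s):
    z=s["z_map"]; v,u=np.mgrid[:z.shape[0],:z.shape[1]]
    C=np.dstack([(u-s["cx"])/s["fx"]*z,(v-s["cy"])/s["fy"]*z,z])
    P=(C-s["t"])@s["R"]; P[z==0]=np.nan; return P
def ray(s,u,v,h):
    d=s["R"].T@np.array([(u-s["cx"])/s["fx"],(v-s["cy"])/s["fy"],1]); c=-s["R"].T@s["t"]
    return c+d*(h-c[2])/d[2]
def rect(P):
    (c,sz,a)=cv2.minAreaRect(P[:,:2].astype(np.float32)*1000); b=cv2.boxPoints((c,sz,a))
    e=b[1]-b[0],b[2]-b[1]; L=max(e,key=np.linalg.norm)
    return np.round(c,1),np.round(sorted(sz),1),round(np.degrees(np.arctan2(L[1],L[0]))%180,1)
E
python3 - <<'E'
from h import *
S={n:pickle.load(open(n+".pkl","rb")) for n in("scene","side")}
C={n:cloud(s) for n,s in S.items()}
px={"red":(395,148),"yel":(146,192),"blue":(308,226),"teal":(375,200),"green":(269,150),"jar":(438,208),"bigblue":(316,164),"tagR":(266,206),"tagB":(298,199),"tagY":(234,211),"brush":(115,287),"stopL":(195,318),"stopR":(390,277)}
for k,(u,v) in px.items(): print(k,np.round(C["scene"][v,u],3))
for k,r in(("red",.1),("blue",.1),("teal",.1),("green",.1)):
    c=C["scene"][px[k][1],px[k][0]]
    for n in C:
        P=C[n].reshape(-1,3); m=(np.hypot(*(P[:,:2]-c[:2]).T)<.085)&(P[:,2]>.042)&(P[:,2]<.052)
        print(k,n,m.sum(),rect(P[m]))
# tags, by colour
for n,s in S.items():
    hsv=cv2.cvtColor(s["color"],cv2.COLOR_RGB2HSV);P=C[n]
    for k in("tagR","tagB","tagY"):
        c=C["scene"][px[k][1],px[k][0]]
        m=(np.hypot(P[...,0]-c[0],P[...,1]-c[1])<.03)&(hsv[...,1]>150)&(P[...,2]>.022)&(P[...,2]<.031)
        h0=hsv[px[k][1],px[k][0],0] if n=="scene" else None
        h0=h0 if h0 is not None else {"tagR":0,"tagB":113,"tagY":27}[k]
        m&=np.minimum((hsv[...,0].astype(int)-int(h0))%180,(int(h0)-hsv[...,0].astype(int))%180)<7
        m&=hsv[...,2]>90
        print(k,n,h0,m.sum(),rect(P[m]) if m.sum()>5 else "",np.round(np.median(P[m][:,2]),4))
# till & stop
c=C["scene"][206,266]
for n in C:
    P=C[n].reshape(-1,3); d=P[:,:2]-(c[:2]+[.07,0])
    m=(np.hypot(*d.T)<.2)&(P[:,2]>.026)&(P[:,2]<.038)
    img=np.zeros((400,600),np.uint8); q=P[m]; ij=((q[:,:2]-[.25,-.35])*1000).astype(int); ok=(ij>=0).all(1)&(ij[:,0]<400)&(ij[:,1]<600)
    img[ij[ok,0],ij[ok,1]]=255; cv2.imwrite(f"pics/top_{n}.png",img)
E
```

```text
red [0.449 0.318 0.064]
yel [ 0.445 -0.313  0.047]
blue [0.624 0.046 0.058]
teal [0.583 0.222 0.05 ]
green [0.376 0.005 0.047]
jar [0.651 0.344 0.08 ]
bigblue [0.429 0.119 0.025]
tagR [ 0.531 -0.034  0.027]
tagB [0.525 0.048 0.024]
tagY [ 0.53  -0.112  0.028]
brush [ 0.666 -0.4    0.017]
stopL [ 0.778 -0.234  0.032]
stopR [ 0.761  0.207 -0.   ]
red scene 403 (array([422. , 332.7]), array([ 44.7, 109. ]), np.float32(162.3))
red side 1145 (array([421.7, 332.5]), array([ 46.3, 108.9]), np.float32(163.2))
blue scene 82 (array([617.9,  46. ]), array([ 43.3, 112. ]), np.float32(2.7))
blue side 172 (array([605.7,  65.9]), array([ 40.4, 123.1]), np.float32(19.9))
teal scene 630 (array([565.2, 227.2]), array([ 44.5, 121.2]), np.float32(148.0))
teal side 892 (array([564.5, 228. ]), array([ 45.9, 118.5]), np.float32(148.7))
green scene 515 (array([356.8,   7.4]), array([ 46. , 121.7]), np.float32(13.9))
green side 690 (array([356. ,   7.4]), array([ 47.4, 118.2]), np.float32(14.3))
tagR scene 4 187 (array([527.5, -33.4]), array([37.7, 45.3]), np.float32(89.1)) 0.0257
tagB scene 111 0  nan
tagY scene 23 186 (array([ 526.7, -112.9]), array([34.5, 41.4]), np.float32(91.7)) 0.0256
tagR side 0 163 (array([527.3, -35.1]), array([31.8, 45.2]), np.float32(91.9)) 0.0264
tagB side 113 108 (array([524.3,  45.5]), array([27.5, 45.6]), np.float32(87.4)) 0.0265
tagY side 27 124 (array([ 527.4, -114.5]), array([29.1, 46. ]), np.float32(89.3)) 0.0267
  return _methods._mean(a, axis=axis, dtype=dtype,
  ret = ret.dtype.type(ret / rcount)
```

Run:
```python
from h import *
S={n:pickle.load(open(n+".pkl","rb")) for n in("scene","side")}
C={n:cloud(s) for n,s in S.items()}
for n in C:
    P=C[n].reshape(-1,3)
    for lo,hi in((.042,.053),(.03,.053)):
        m=(np.hypot(*(P[:,:2]-[.422,.333]).T)<.1)&(P[:,2]>lo)&(P[:,2]<hi); print("red",n,lo,rect(P[m]))
    # till strips: height 26..34, inside region; lines by robust fit
    H=P[:,2]
    m=(P[:,0]>.72)&(P[:,0]<.85)&(P[:,1]>-.3)&(P[:,1]<.3)&(H>.030)&(H<.040); print("stop",n,m.sum(),rect(P[m]))
    m=(P[:,0]>.46)&(P[:,0]<.74)&(P[:,1]>-.21)&(P[:,1]<.135)&(H>.024)&(H<.037)
    print("till",n,m.sum(),rect(P[m]))
a=np.hstack([cv2.imread(f"pics/top_{n}.png")[150:,100:500] for n in C])
a=cv2.resize(a,(800,250)); 
c=cv2.resize(cv2.imread("pics/scene0.png")[110:280,200:460],(535,350),interpolation=cv2.INTER_CUBIC)
c=np.hstack([c,np.zeros((350,265,3),np.uint8)]); cv2.imwrite("pics/crop1.png",np.vstack([a,c]))
```

```text
red scene 0.042 (array([415.5, 334.9]), array([ 44.8, 122.8]), np.float32(162.6))
red scene 0.03 (array([416.5, 334.4]), array([ 44.8, 125. ]), np.float32(162.4))
stop scene 2273 (array([773. ,  17.8]), array([ 92.4, 516.5]), np.float32(83.1))
till scene 1817 (array([595.2, -32.3]), array([195.7, 266.2]), np.float32(91.0))
red side 0.042 (array([416.7, 334. ]), array([ 46.5, 119.2]), np.float32(163.1))
red side 0.03 (array([416.9, 334.4]), array([ 46.8, 119.3]), np.float32(163.5))
stop side 1359 (array([773.3,  17.8]), array([ 91.8, 521.4]), np.float32(83.3))
till side 1608 (array([596. , -32.6]), array([194.2, 270.1]), np.float32(90.8))
```

View pics/crop1.png

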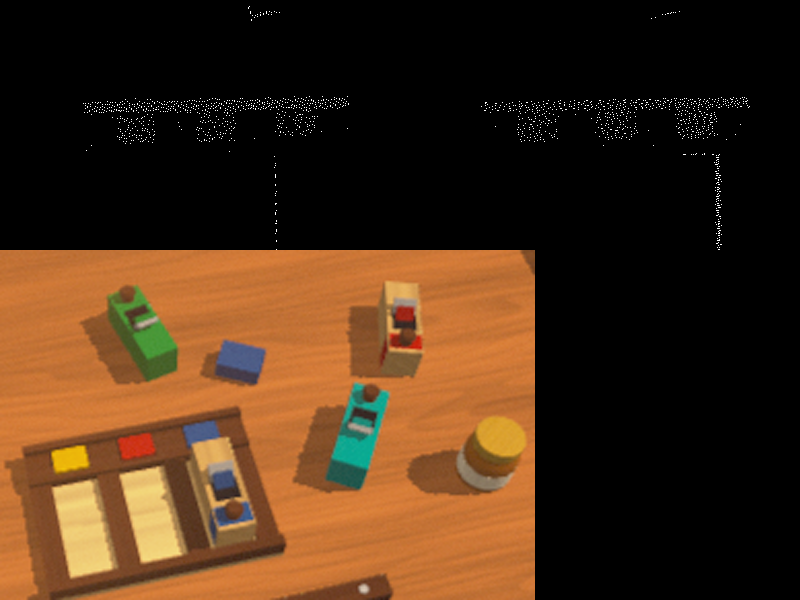

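The crop confirms it: the plane with the red band and wedge is at scene (395,148), natural wood, unlike the teal and green ones. The red label is in the middle pocket and the small blue label is in front of the blue plane. The gripper yaw (162°) already matches the plane axis (163°).

```bash
python3 -m crank '[[0,[-0.042,-0.0146,0],[0,0,0]],[0,[-0.042,-0.0146,0],[0,0,0]],[0,[-0.042,-0.0146,0],[0,0,0]],[0,[-0.042,-0.0146,0],[0,0,0]],[0,[-0.042,-0.0146,0],[0,0,0]],[0,[-0.042,-0.0146,0],[0,0,0]],[0,[-0.042,-0.0146,0],[0,0,-1]],[0,[0,0,0],[0,0,0]]]'
cat >> h.py <<'E'
def go(x,y,z,yawdeg):
    "total shift (tool axes) and turn about tool z needed from the measured pose"
    from scipy.spatial.transform import Rotation as Ro
    o=robot.get_obs(); R=Ro.from_euler("xyz",o["ee_rot"]).as_matrix()
    d=R.T@(np.array([x,y,z])-o["tool_pos"]); yaw=np.degrees(np.arctan2(R[1,0],R[0,0]))
    print("t",o["time"],"at",np.round(o["tool_pos"],4),"yaw",round(yaw,2),"shift",np.round(d,4),"turnz",round(-((yawdeg-yaw+180)%360-180),2),"F",np.round(o["wrist_force"],1),"w",round(o["width"],4))
E
python3 - <<'E'
from h import *
go(.4165,.3345,.014,163)
S={n:pickle.load(open(n+".pkl","rb")) for n in("scene","side")}
for n,s in S.items():
    P=cloud(s); v=cv2.cvtColor(s["color"],cv2.COLOR_RGB2HSV)[...,2]
    m=(P[...,0]>.72)&(P[...,0]<.84)&(P[...,1]>-.27)&(P[...,1]<.27)&(P[...,2]>.026)&(P[...,2]<.042)&(v<110)
    q=P[m]; k=cv2.fitLine(q[:,:2].astype(np.float32),cv2.DIST_HUBER,0,.01,.01).ravel()
    print(n,m.sum(),"stop ctr",rect(q),"line ang",np.degrees(np.arctan2(k[1],k[0])),k[2:],"x range",np.percentile(q[:,0]-k[2]-(q[:,1]-k[3])*k[0]/k[1],[3,97]))
E
```

```text
time: 0.9
tool_pos: [0.4219, 0.3308, 0.2044]
ee_rot: [-3.139, 0.001, 2.836]
wrist_force: [-0.7, -0.5, 0.4]
width: 0.0943
finger_force: 0.0
t 0.9 at [0.4219 0.3308 0.2044] yaw 162.52 shift [0.0065 0.0023 0.1904] turnz -0.48 F [-0.7 -0.5  0.4] w 0.0943
scene 416 stop ctr (array([771.5, -23.2]), array([ 22.5, 435.9]), np.float32(92.5)) line ang -87.3465 [0.7738742  0.09374362] x range [-0.01654378  0.00291061]
side 739 stop ctr (array([767.2, -22.5]), array([ 25.7, 440.1]), np.float32(92.1)) line ang -88.10247 [ 0.76152146 -0.03117525] x range [-0.00663258  0.01739799]
```

```bash
python3 -m crank '[[0,[0.0065,0.0023,0.045],[0,0,-0.5]],[0,[0,0,0.045],[0,0,0]],[0,[0,0,0.045],[0,0,0]],[0,[0,0,0.035],[0,0,0]],[0,[0,0,0.02],[0,0,0]],[0,[0,0,0],[0,0,0]]]'
python3 -c "
from h import *
go(.4165,.3345,.014,163)"
```

```text
time: 1.5
tool_pos: [0.4092, 0.3371, 0.0111]
ee_rot: [-3.135, -0.006, 2.853]
wrist_force: [-0.0, -0.4, -0.9]
width: 0.0942
finger_force: 0.0
t 1.5 at [0.4092 0.3371 0.0111] yaw 163.44 shift [-0.0077 -0.0004 -0.0029] turnz 0.44 F [-0.  -0.4 -0.9] w 0.0942
```

```bash
python3 -m crank '[[0,[-0.0075,0,-0.003],[0,0,0]],[0,[0,0,0],[0,0,0]]]'
python3 -m crank '[[1,[0,0,0],[0,0,0]],[1,[0,0,0],[0,0,0]],[1,[0,0,0],[0,0,0]],[1,[0,0,0],[0,0,0]],[1,[0,0,0],[0,0,0]],[1,[0,0,0],[0,0,0]]]'
```

```text
time: 1.7
tool_pos: [0.4225, 0.3374, 0.0211]
ee_rot: [3.138, 0.004, 2.852]
wrist_force: [-0.2, 0.5, -0.0]
width: 0.0939
finger_force: 0.0
time: 2.3
tool_pos: [0.4201, 0.3361, 0.0185]
ee_rot: [-3.141, -0.0, 2.852]
wrist_force: [-0.8, -1.1, 1.3]
width: 0.0494
finger_force: 1.0
```

```bash
python3 -m crank '[[1,[0,0,0],[0,0,0]],[1,[0,0,0],[0,0,0]],[1,[0,0,0],[0,0,0]],[1,[0,0,0],[0,0,0]]]'
```

```text
time: 2.7
tool_pos: [0.42, 0.3358, 0.0184]
ee_rot: [-3.14, -0.0, 2.852]
wrist_force: [-1.5, -2.7, 2.3]
width: 0.0439
finger_force: 30.0
```

```bash
python3 -m crank '[[1,[0,0,-0.015],[0,0,0]],[1,[0,0,-0.03],[0,0,0]],[1,[0,0,-0.035],[0,0,0]],[1,[0,0,-0.025],[0,0,0]],[1,[0,0,-0.01],[0,0,0]],[1,[0,0,0],[0,0,0]]]'
python3 -c "
from h import *
go(.615,-.032,.13,182)"
```

```text
time: 3.3
tool_pos: [0.4208, 0.3374, 0.1344]
ee_rot: [3.138, 0.001, 2.852]
wrist_force: [0.1, -0.2, -3.0]
width: 0.0437
finger_force: 30.0
t 3.3 at [0.4208 0.3374 0.1344] yaw 163.42 shift [-0.2915 -0.2986  0.0039] turnz -18.58 F [ 0.1 -0.2 -3. ] w 0.0437
```

```bash
python3 -m crank '[[1,[-0.01,-0.01,0],[0,0,0]],[1,[-0.02,-0.02,0],[0,0,0]],[1,[-0.025,-0.026,0],[0,0,0]],[1,[-0.025,-0.026,0],[0,0,0]],[1,[-0.025,-0.026,0],[0,0,0]],[1,[-0.025,-0.026,0],[0,0,0]],[1,[-0.025,-0.026,0],[0,0,0]],[1,[-0.025,-0.026,0],[0,0,0]]]'
python3 -m crank '[[1,[-0.025,-0.026,0],[0,0,0]],[1,[-0.025,-0.026,0],[0,0,0]],[1,[-0.025,-0.026,0],[0,0,0]],[1,[-0.02,-0.02,0],[0,0,-4]],[1,[-0.01,-0.01,0],[0,0,-5]],[1,[0,0,0],[0,0,-5]],[1,[0,0,0],[0,0,-4]],[1,[0,0,0],[0,0,0]]]'
python3 -m crank '[[1,[0,0,0],[0,0,0]],[1,[0,0,0],[0,0,0]]]'
python3 - <<'E'
from h import *
go(.615,-.032,.06,182)
for n in("scene","side"):
    s=vision.snapshot(n); pickle.dump(s,open(n+"1.pkl","wb")); cv2.imwrite(f"pics/{n}1.png",s["color"][:,:,::-1])
E
```

```text
time: 4.1
tool_pos: [0.5388, 0.1042, 0.1305]
ee_rot: [-3.14, -0.004, 2.851]
wrist_force: [1.2, -0.0, -3.2]
width: 0.0441
finger_force: 30.0
time: 4.9
tool_pos: [0.6088, -0.0274, 0.1303]
ee_rot: [3.141, -0.005, -3.118]
wrist_force: [-0.2, 0.1, -4.0]
width: 0.0437
finger_force: 30.0
time: 5.1
tool_pos: [0.6096, -0.0265, 0.1323]
ee_rot: [3.141, -0.002, -3.118]
wrist_force: [0.1, 0.7, -2.6]
width: 0.044
finger_force: 30.0
t 5.1 at [ 0.6096 -0.0265  0.1323] yaw -178.65 shift [-0.0054 -0.0057  0.0723] turnz -0.65 F [ 0.1  0.7 -2.6] w 0.044
```

View pics/side1.png

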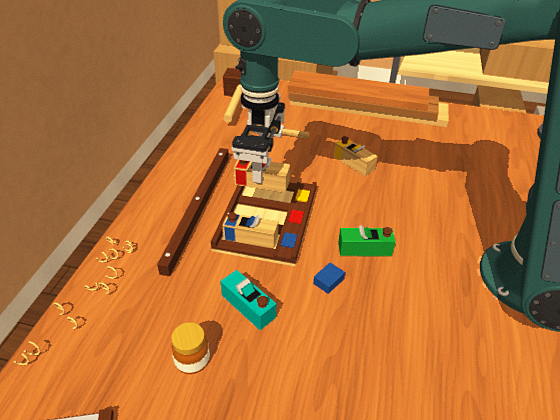

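Side view: the red plane hangs level between the fingers at about (262,177), above the middle bay (around 262,193). The till and bystanders have not moved.

Run:
```python
from h import *
for n in("scene","side"):
    s=pickle.load(open(n+"1.pkl","rb")); P=cloud(s).reshape(-1,3)
    m=(P[:,0]>.5)&(P[:,0]<.72)&(P[:,1]>-.09)&(P[:,1]<.04)
    a=m&(P[:,2]>.100)&(P[:,2]<.165); q=P[a]; print(n,a.sum(),rect(q),"z",np.percentile(q[:,2],[1,5,50,95,99]).round(4),"x",np.percentile(q[:,0],[.5,2,98,99.5]).round(4))
    b=a&(P[:,2]<.150)&(P[:,2]>.118); q=P[b]; print("  low",b.sum(),rect(q),np.percentile(q[:,0],[.5,2,98,99.5]).round(4),np.percentile(q[:,1],[2,50,98]).round(4))
s=pickle.load(open("side1.pkl","rb")); P=cloud(s); hsv=cv2.cvtColor(s["color"],cv2.COLOR_RGB2HSV)
# till again: pale bay floor of middle bay is shadowed; red tag + till rect
Q=P.reshape(-1,3); m=(Q[:,0]>.46)&(Q[:,0]<.74)&(Q[:,1]>-.21)&(Q[:,1]<.135)&(Q[:,2]>.024)&(Q[:,2]<.037); print("till",rect(Q[m]))
```

```text
scene 869 (array([614.8, -25.7]), array([ 66.4, 107.9]), np.float32(15.8)) z [0.1166 0.1227 0.1604 0.1636 0.1645] x [0.5615 0.5649 0.666  0.6664]
  low 233 (array([640.3, -27.3]), array([54.7, 68.5]), np.float32(85.4)) [0.6121 0.6165 0.6663 0.6666] [-0.0567 -0.0301  0.0063]
side 1246 (array([606.5, -24.2]), array([ 66.3, 122.9]), np.float32(12.8)) z [0.1166 0.1196 0.1496 0.1641 0.1647] x [0.547  0.5474 0.6621 0.664 ]
  low 602 (array([601. ,  -7.3]), array([ 39. , 123.3]), np.float32(17.7)) [0.547  0.5473 0.6622 0.664 ] [-0.0321 -0.0046  0.0066]
till (array([596.3, -32.1]), array([193.5, 270.6]), np.float32(91.2))
```

```bash
python3 -m crank '[[1,[-0.0093,-0.0067,0.01],[0,0,0]],[1,[0,0,0.025],[0,0,0]],[1,[0,0,0.025],[0,0,0]],[1,[0,0,0.015],[0,0,0]],[1,[0,0,0],[0,0,0]],[1,[0,0,0],[0,0,0]],[1,[0,0,0],[0,0,0]]]'
python3 -c "
from h import *
go(.619,-.033,.0275,181.2)
s=vision.snapshot('side');P=cloud(s);pickle.dump(s,open('side2.pkl','wb'));cv2.imwrite('pics/crop2.png',cv2.resize(s['color'][140:280,170:350,::-1],(720,560)))
Q=P.reshape(-1,3);m=(Q[:,0]>.5)&(Q[:,0]<.72)&(Q[:,1]>-.08)&(Q[:,1]<.02)&(Q[:,2]>.067)&(Q[:,2]<.092)
print(np.percentile(Q[m][:,0],[.5,2,98,99.5]),np.percentile(Q[m][:,1],[2,50,98]))"
```

```text
time: 5.9
tool_pos: [0.621, -0.033, 0.0603]
ee_rot: [-3.141, 0.003, -3.117]
wrist_force: [-0.8, -0.3, -2.5]
width: 0.0437
finger_force: 30.0
t 5.9 at [ 0.621  -0.033   0.0603] yaw -178.59 shift [0.0021 0.0001 0.0328] turnz 0.21 F [-0.8 -0.3 -2.5] w 0.0437
[0.55809347 0.55854474 0.67262397 0.67473729] [-0.05151817 -0.01289782  0.00163166]
```

View pics/crop2.png

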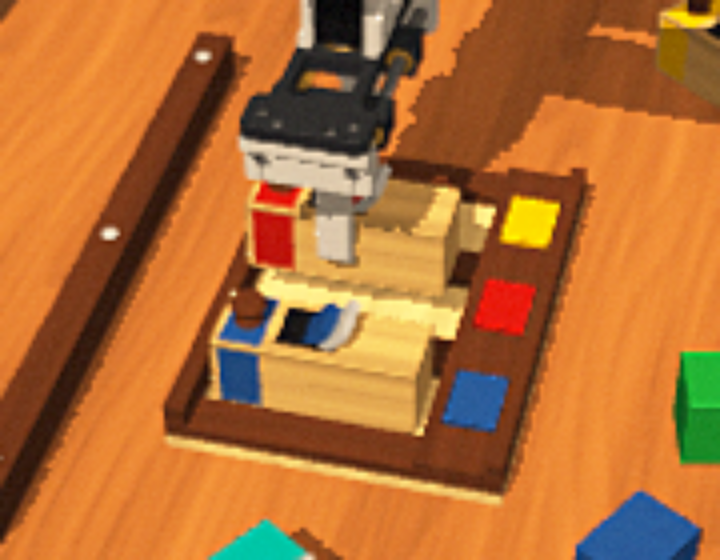

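The crop shows the red plane over the middle bay, lined up with the red label (505,307) and clear of the blue plane. I'm lowering it now.

```bash
python3 -m crank '[[1,[0,0,0.01],[0,0,0]],[1,[0,0,0.01],[0,0,0]],[1,[0,0,0.006],[0,0,0]],[1,[0,0,0.004],[0,0,0]],[1,[0,0,0],[0,0,0]],[1,[0,0,0],[0,0,0]]]'
```

```text
time: 6.55
tool_pos: [0.6197, -0.0328, 0.0284]
ee_rot: [3.142, 0.0, -3.117]
wrist_force: [-0.8, 0.1, -2.0]
width: 0.0437
finger_force: 30.0
```

```bash
python3 -m crank '[[1,[0,0,0.002],[0,0,0]],[1,[0,0,0],[0,0,0]],[1,[0,0,0.001],[0,0,0]],[1,[0,0,0],[0,0,0]]]'
```

```text
time: 6.95
tool_pos: [0.6199, -0.0328, 0.0265]
ee_rot: [-3.141, 0.001, -3.117]
wrist_force: [-1.3, 0.2, 2.1]
width: 0.044
finger_force: 30.0
```

Force turned from -2 to +2 N, so it is seated. I'm opening partly to stay clear of the blue plane.

```bash
python3 -m crank '[[0.35,[0,0,0],[0,0,0]],[0.35,[0,0,0],[0,0,0]],[0.35,[0,0,0],[0,0,0]],[0.35,[0,0,0],[0,0,0]],[0.35,[0,0,-0.02],[0,0,0]],[0.35,[0,0,-0.04],[0,0,0]],[0.35,[0,0,-0.045],[0,0,0]],[0.35,[0,0,-0.045],[0,0,0]]]'
python3 - <<'E'
from h import *
for n in("side","scene"):
    s=vision.snapshot(n); pickle.dump(s,open(n+"3.pkl","wb")); Q=cloud(s).reshape(-1,3)
    for k,c in(("red",-.033),("blue",.047)):
        m=(Q[:,0]>.53)&(Q[:,0]<.70)&(abs(Q[:,1]-c)<.035)&(Q[:,2]>.046)&(Q[:,2]<.064)
        print(n,k,m.sum(),rect(Q[m]),"top z",np.percentile(Q[m][:,2],[10,50,90]).round(4))
    m=(Q[:,0]>.46)&(Q[:,0]<.74)&(Q[:,1]>-.21)&(Q[:,1]<.135)&(Q[:,2]>.024)&(Q[:,2]<.037); print("till",rect(Q[m]))
E
```

```text
time: 7.75
tool_pos: [0.6193, -0.0328, 0.1766]
ee_rot: [3.141, -0.001, -3.117]
wrist_force: [0.6, -0.1, -0.5]
width: 0.061
finger_force: 0.0
side red 668 (array([615.7, -30.5]), array([ 48.7, 117.4]), np.float32(179.6)) top z [0.0506 0.0563 0.0587]
side blue 762 (array([612.8,  49.1]), array([ 49.7, 118. ]), np.float32(1.6)) top z [0.0503 0.0563 0.0588]
till (array([596.3, -32.6]), array([193.4, 268.8]), np.float32(91.1))
scene red 749 (array([616.3, -31.6]), array([ 44.4, 120.5]), np.float32(1.0)) top z [0.053  0.0557 0.0585]
scene blue 743 (array([613.2,  47.5]), array([ 44.4, 119.7]), np.float32(0.8)) top z [0.0528 0.0559 0.0585]
till (array([595.2, -32.1]), array([195.8, 266. ]), np.float32(91.2))
```

The red plane is seated: centre (0.616,-0.031), block top at 56 mm, within 1–2 mm of the bay centre. For the push I'll open the fingers wide, closing line along the till's front. That gives two contact points about 110 mm apart, straddling the centre of mass and shifted toward the blue plane, so the till can't swing.

```bash
python3 -m crank '[[0,[0.02,0.003,0],[0,0,-0.8]],[0,[0.035,0.004,0],[0,0,0]],[0,[0.04,0.005,0],[0,0,0]],[0,[0.04,0.005,0],[0,0,0]],[0,[0.019,0.002,0],[0,0,0]],[0,[0,0,0],[0,0,0]],[0,[0,0,0],[0,0,0]]]'
python3 -c "
from h import *
go(.465,-.018,.014,182.2)"
```

```text
time: 8.55
tool_pos: [0.4655, -0.0195, 0.1754]
ee_rot: [-3.142, 0.001, -3.103]
wrist_force: [0.6, 1.1, -0.2]
width: 0.094
finger_force: 0.0
t 8.55 at [ 0.4655 -0.0195  0.1754] yaw -177.8 shift [0.0006 0.0015 0.1614] turnz 0.0 F [ 0.6  1.1 -0.2] w 0.094
```

```bash
python3 -m crank '[[0,[0,0,0.04],[0,0,0]],[0,[0,0,0.045],[0,0,0]],[0,[0,0,0.04],[0,0,0]],[0,[0,0,0.025],[0,0,0]],[0,[0,0,0.01],[0,0,0]],[0,[0,0,0],[0,0,0]],[0,[0,0,0],[0,0,0]]]'
python3 -m crank '[[0,[-0.01,0,0],[0,0,0]],[0,[-0.01,0,0],[0,0,0]],[0,[-0.006,0,0],[0,0,0]],[0,[-0.006,0,0],[0,0,0]],[0,[0,0,0],[0,0,0]],[0,[0,0,0],[0,0,0]]]'
```

```text
time: 9.25
tool_pos: [0.4667, -0.0197, 0.0166]
ee_rot: [-3.141, 0.002, -3.103]
wrist_force: [-0.7, -0.4, 1.4]
width: 0.0942
finger_force: 0.0
time: 9.85
tool_pos: [0.4897, -0.0188, 0.0161]
ee_rot: [-3.141, -0.019, -3.106]
wrist_force: [-22.1, 0.6, 18.0]
width: 0.0943
finger_force: 11.2
```

```bash
python3 -m crank '[[0,[-0.004,0,0],[0,0,0]],[0,[-0.004,0,0],[0,0,0]],[0,[-0.004,0,0],[0,0,0]],[0,[0,0,0],[0,0,0]]]'
python3 - <<'E'
from h import *
s=vision.snapshot('side');Q=cloud(s).reshape(-1,3);cv2.imwrite('pics/crop3.png',cv2.resize(s['color'][140:280,170:350,::-1],(720,560)))
m=(Q[:,0]>.48)&(Q[:,0]<.74)&(Q[:,1]>-.21)&(Q[:,1]<.135)&(Q[:,2]>.024)&(Q[:,2]<.037); print("till",rect(Q[m]))
E
```

```text
time: 10.25
tool_pos: [0.4986, -0.0194, 0.016]
ee_rot: [-3.139, -0.026, -3.105]
wrist_force: [-28.8, -2.4, 23.2]
width: 0.0939
finger_force: 15.0
till (array([595.1, -32.1]), array([211.5, 268.3]), np.float32(91.9))
```

View pics/crop3.png

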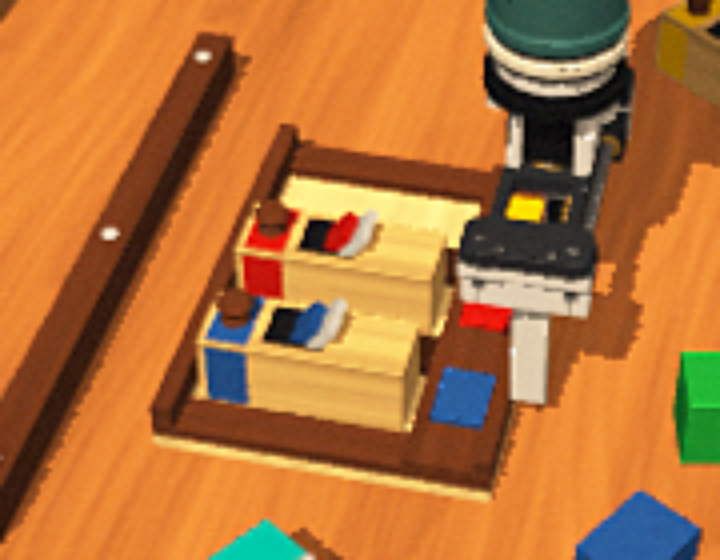

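The till is sliding squarely, with both planes still seated (red at about (340,265) in the crop, blue at (310,345)).

```bash
python3 -m crank '[[0,[-0.004,0,0],[0,0,0]],[0,[-0.004,0,0],[0,0,0]],[0,[-0.004,0,0],[0,0,0]],[0,[-0.004,0,0],[0,0,0]],[0,[-0.004,0,0],[0,0,0]],[0,[-0.004,0,0],[0,0,0]],[0,[-0.004,0,0],[0,0,0]],[0,[-0.004,0,0],[0,0,0]]]'
python3 - <<'E'
from h import *
s=vision.snapshot('side');Q=cloud(s).reshape(-1,3)
m=(Q[:,0]>.68)&(Q[:,0]<.742)&(Q[:,1]>-.19)&(Q[:,1]<.12)&(Q[:,2]>.02)&(Q[:,2]<.037); print("back strip",m.sum(),rect(Q[m]))
for k,c in(("red",-.033),("blue",.047)):
    m=(Q[:,0]>.55)&(Q[:,0]<.75)&(abs(Q[:,1]-c)<.035)&(Q[:,2]>.046)&(Q[:,2]<.064);print(k,rect(Q[m]))
E
```

```text
time: 11.1
tool_pos: [0.5291, -0.0177, 0.016]
ee_rot: [-3.14, -0.029, -3.104]
wrist_force: [-31.9, -2.0, 25.4]
width: 0.094
finger_force: 16.6
back strip 514 (array([706.4, -26.3]), array([ 50. , 266.1]), np.float32(91.9))
red (array([655.1, -28.7]), array([ 48.6, 118.8]), np.float32(2.1))
blue (array([650.6,  50.6]), array([ 47.9, 118.1]), np.float32(1.6))
```

```bash
python3 -m crank '[[0,[-0.004,0,0],[0,0,0]],[0,[-0.004,0,0],[0,0,0]],[0,[-0.004,0,0],[0,0,0]],[0,[-0.004,0,0],[0,0,0]],[0,[-0.003,0,0],[0,0,0]],[0,[-0.002,0,0],[0,0,0]],[0,[0,0,0],[0,0,0]]]'
python3 -m crank '[[0,[-0.002,0,0],[0,0,0]],[0,[-0.002,0,0],[0,0,0]],[0,[-0.002,0,0],[0,0,0]],[0,[0,0,0],[0,0,0]]]'
```

```text
time: 11.85
tool_pos: [0.5511, -0.0167, 0.0159]
ee_rot: [-3.14, -0.027, -3.104]
wrist_force: [-28.1, -1.2, 21.9]
width: 0.094
finger_force: 15.1
time: 12.25
tool_pos: [0.5539, -0.0166, 0.016]
ee_rot: [-3.14, -0.034, -3.104]
wrist_force: [-36.7, -1.5, 28.4]
width: 0.0941
finger_force: 19.1
```

```bash
python3 -m crank '[[0,[-0.002,0,0],[0,0,0]],[0,[-0.002,0,0],[0,0,0]],[0,[0,0,0],[0,0,0]]]'
python3 - <<'E'
from h import *
for n in("side","scene"):
    s=vision.snapshot(n); pickle.dump(s,open(n+"4.pkl","wb")); Q=cloud(s).reshape(-1,3)
    for k,c in(("red",-.029),("blue",.051)):
        m=(Q[:,0]>.57)&(Q[:,0]<.75)&(abs(Q[:,1]-c)<.032)&(Q[:,2]>.046)&(Q[:,2]<.064);print(n,k,rect(Q[m]),np.median(Q[m][:,2]).round(4))
s=pickle.load(open("scene4.pkl","rb"));cv2.imwrite('pics/crop4.png',cv2.resize(s['color'][190:330,180:400,::-1],(800,509),interpolation=cv2.INTER_CUBIC))
E
```

```text
time: 12.55
tool_pos: [0.5539, -0.0166, 0.0161]
ee_rot: [-3.14, -0.043, -3.104]
wrist_force: [-46.4, -2.7, 35.7]
width: 0.0942
finger_force: 24.0
side red (array([679.7, -27.1]), array([ 49.8, 118.4]), np.float32(0.7)) 0.0565
side blue (array([675.5,  52.3]), array([ 48.5, 118.8]), np.float32(3.6)) 0.0564
scene red (array([680.6, -27.8]), array([ 44.6, 119.2]), np.float32(2.1)) 0.0559
scene blue (array([676. ,  51.7]), array([ 44.9, 119.3]), np.float32(1.8)) 0.0558
```

View pics/crop4.png

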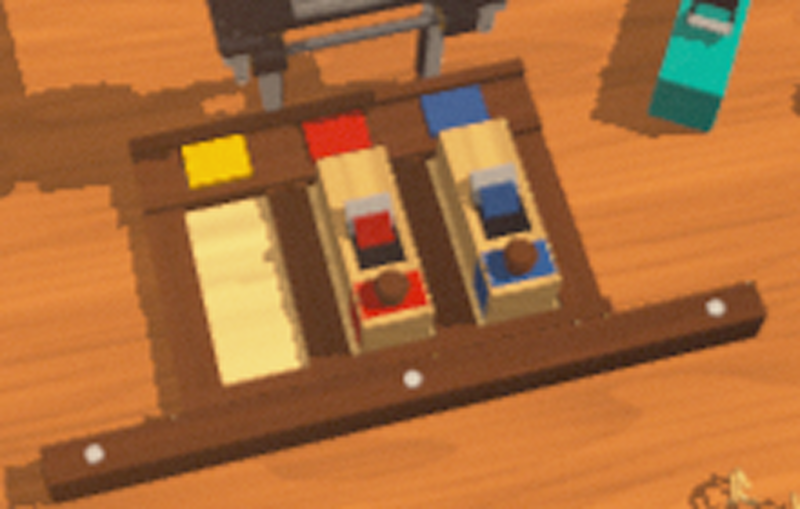

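The TCP stalled at x = 0.5539 while the force rose 10 N. The crop shows the whole back edge against the batten, from (165,415) to (605,310), with both planes seated. I'm backing off and lifting.

```bash
python3 -m crank '[[0,[0.01,0,0],[0,0,0]],[0,[0.015,0,0],[0,0,0]],[0,[0.02,0,0],[0,0,0]],[0,[0.01,0,0],[0,0,0]],[0,[0,0,-0.03],[0,0,0]],[0,[0,0,-0.045],[0,0,0]],[0,[0,0,-0.045],[0,0,0]],[0,[0,0,-0.03],[0,0,0]]]'
python3 -m crank '[[0,[0,0,0],[0,0,0]],[0,[0,0,0],[0,0,0]],[0,[0,0,0],[0,0,0]],[0,[0,0,0],[0,0,0]]]'
python3 - <<'E'
from h import *
for n in("side","scene"):
    s=vision.snapshot(n); Q=cloud(s).reshape(-1,3)
    for k,c in(("red",-.029),("blue",.051)):
        m=(Q[:,0]>.57)&(Q[:,0]<.75)&(abs(Q[:,1]-c)<.032)&(Q[:,2]>.046)&(Q[:,2]<.064);print(n,k,rect(Q[m]),np.median(Q[m][:,2]).round(4))
    P=cloud(s);hsv=cv2.cvtColor(s["color"],cv2.COLOR_RGB2HSV).astype(int)
    for k,h0,c in(("tagR",2,(.592,-.03)),("tagB",112,(.59,.05)),("tagY",25,(.593,-.11))):
        m=(np.hypot(P[...,0]-c[0],P[...,1]-c[1])<.03)&(hsv[...,1]>150)&(P[...,2]>.02)&(P[...,2]<.032)&(np.minimum((hsv[...,0]-h0)%180,(h0-hsv[...,0])%180)<6)&(hsv[...,2]>80)
        print(n,k,m.sum(),rect(P[m]) if m.sum()>5 else "")
    # gap till-batten: back strip + batten joint footprint at 24..38 mm
    m=(Q[:,0]>.485)&(Q[:,0]<.81)&(Q[:,1]>-.15)&(Q[:,1]<.10)&(Q[:,2]>.024)&(Q[:,2]<.04);print("till+batten (192+25=217 if flush)",rect(Q[m]))
cv2.imwrite('pics/scene5.png',cv2.resize(s["color"][:,:,::-1],(800,600)))
E
```

```text
time: 13.45
tool_pos: [0.5191, -0.0176, 0.17]
ee_rot: [-3.141, 0.006, -3.103]
wrist_force: [-0.0, -0.3, -0.2]
width: 0.0941
finger_force: 0.0
time: 13.85
tool_pos: [0.5161, -0.0173, 0.1631]
ee_rot: [3.141, -0.004, -3.103]
wrist_force: [0.1, 0.7, -0.2]
width: 0.0942
finger_force: 0.0
side red (array([679.8, -27.4]), array([ 48.9, 118.8]), np.float32(1.2)) 0.0565
side blue (array([675.8,  50.9]), array([ 48.3, 119.2]), np.float32(1.7)) 0.0565
side tagR 172 (array([594.1, -34.2]), array([37.9, 48.8]), np.float32(91.8))
side tagB 95 (array([587.1,  48.9]), array([28.3, 42. ]), np.float32(89.5))
side tagY 133 (array([ 594.2, -112.1]), array([31.4, 44.8]), np.float32(91.5))
till+batten (192+25=217 if flush) (array([672.3, -24.7]), array([218.6, 256.7]), np.float32(92.0))
scene red (array([679.8, -27.8]), array([ 44.7, 120.2]), np.float32(2.2)) 0.0559
scene blue (array([675.8,  51.7]), array([ 45.5, 119.8]), np.float32(1.5)) 0.056
scene tagR 193 (array([590. , -30.4]), array([31.6, 41.8]), np.float32(92.7))
scene tagB 0 
scene tagY 203 (array([ 592.9, -110.4]), array([32.1, 41. ]), np.float32(92.7))
till+batten (192+25=217 if flush) (array([672.3, -25.2]), array([220.8, 255.6]), np.float32(91.8))
```

View pics/scene5.png

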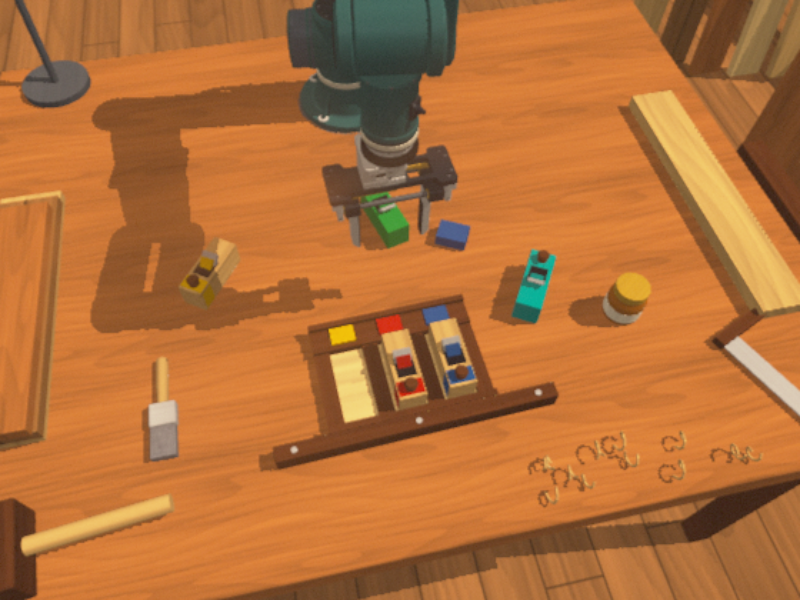

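The final view shows the till flush on the batten: till plus batten measures 219–221 mm against 217 mm flush, parallel at 92°. The red and blue planes are in their bays, 88–90 mm from their labels. The arm is clear and the bystanders have not moved.

```bash
python3 -c "
from bench import robot
print(robot.close_job())"
```

```text
the job is handed in; nothing more can be done
None
```

The red plane is set down in the red-labelled bay and the till is pushed flat against the batten. I pushed with both open fingers at once instead of nudging the corners in turn. Blue plane still seated, bystanders unmoved; handed in at about 14 s of the 64 s allowed, no verdict returned.

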